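# Make the curing unit ready and hold its lid for loading

### The arm

A 6-joint arm with a two-finger parallel gripper is mounted at the origin on a cart in front of the work surface, level with it; the furniture and walls round the work are solid. World frame = base frame: x ahead of the robot, y to its left, z up, the work surface at z = 0. Lengths are in m, angles in rad, forces in N, time in s.
With the tool pointing down it reaches from about 0.35 to 0.725 m from the base axis. Payload 6 kg.
Tool frame: the origin (TCP) lies on the centre line of the jaws, within the pads' length; the fingertips stand 8 mm ahead of it and the grasp point (between the pads) lies 11 mm behind it (manip.finger_overhang is the distance from the TCP to the fingertips, in m); z points along the fingers, y is the line along which they close (so a half turn about z gives the same grasp; the last joint's range is limited). The gripper opens to 85 mm and grips with 20 to 120 N. Pads are 22 mm wide; open, the fingers measure 114 mm over their backs; the gripper's body (76 mm by 85 mm) begins 54 mm behind the grasp point. The pads swing forward as they close: fully open they stand 13 mm farther back than shut.
Start: joints at [1.64, 0.04, 0.085, 0, -1.615, -0.334], TCP at [0.157, 0.579, 0.239] pointing down, gripper open.
Joint ranges: [-2.56, 2.56], [-1.29, 2.01], [-1.08, 1.49], [-3.29, 1.98], [-2.81, -0.18], [-2.99, 2.99]. Speed limits (rad/s): [2.57, 2.57, 3.01, 3.14, 3.14, 3.14].

### API

Orientations are given as a rotation vector (axis times angle).
In Python, from plant import monitor, vision, manip, models gives the robot as it stands. The module is installed in compiled form; this text tells all that it offers.
- The arm moves only by the tool servo_tool, never from a script. Its argument "deltas" is a list of rows, each a list of 3 entries, a list of its own where there are three numbers: the shift along the tool's x, y, z normalised to -1 to 1, where 1 is 250 mm, then the turn, a rotation vector about the tool's x, y, z normalised to -1 to 1, where 1 is 2 pi rad, then the opening, from -1 (shut) to 1 (fully open). A call has 1 to 20 rows; each row is the pose to reach, as a shift and turn from the pose commanded when the call began, along the tool's axes at that moment, turning the shorter way round; what a row does not reach only later rows make up. A row lasts 1/8 s, in which the tool goes at most 62.5 mm and 10.7 degrees, less where a joint would pass 70% of its speed; a pose out of reach is approached as far as the arm can. A call with a number of a shift or a turn outside -1 to 1 is refused whole. A call with a gripper value outside its range is refused whole. The fingers move at their own pace and stop on an object; "newtons" is the grip in N (left out, the last holds). Time passes only in rows, so rows that repeat a pose let the fingers close. It gives the time, the measured TCP pose, the force, the opening and the grip force at its end, in the units of the state.
- monitor.state(): the state, without advancing time (a new reading comes with each control period).
- vision.grab_frame(name): name is "scene" or "top" or "wrist"; returns a dict with "pixels" (420x560x3 uint8, blue, green, red), "fx", "fy", "cx", "cy" (pixels), "dist_coeffs" ([k1, k2, p1, p2, k3] as OpenCV has them; the pictures are not rectified), "pose" (4x4, takes a point from camera to world coordinates). Camera axes: x right, y down, z forward; pixel columns grow to the right and rows downward; lengths in m; the calibration is good to about 2 mm. A picture is of the moment at which its call begins. There is no depth.
- manip.job_done(): hands the job in; it is judged then, once.
Trained networks look in a picture, given as the dict that the camera call returned (one of the last four; its "shot" number tells which), for a name from the list of things; names that differ only in an ending like _2 or _b are one class to them, and where a whole thing is asked for, a point or a joint stands for the part that bears it (a point fixed in the world has none). Each returns a list of dicts, best first, with "confidence" (0 to 1); they miss things now and then, are a little off and sometimes report something else, mostly with a low value. They report only what shows in the picture. A call takes as long as a camera call.
- models.spot_in(picture, name): "position" ([column, row] in pixels, amid what is visible of it).
- models.landmark_of(picture, name): "position" ([column, row] in pixels: a listed point, or the origin of a listed thing).
The state is a dict: "clock": time; "joints": joint angles; "qvel": joint speeds; "effort": joint torques, N m; "eef_pos": TCP position; "orientation": TCP orientation; "ft_force": force on the tool from outside, world axes, zero at the start; "moment": the same for the moment, N m; "grip_width": finger opening in m; "gripper_force": force on a finger pad.
Only numpy, scipy, OpenCV 4.12 (cv2) and the standard library are available. Lean on these libraries where they do the work, as an engineer would, in place of code of your own. Each camera call takes 0.05 s, during which the arm holds its last target. There are 200 camera calls.

### The job

Get the white light-curing unit ready for loading: first press its orange filter hatch down until it clicks and stays shut on its own, then take the steel handle of the big white lid in the fingers, raise the lid to 50 degrees from closed and keep holding it there, so that a colleague can load the chamber with both hands. The lid drops as soon as it is let go, so finish with it still in the grip; leave the cast, the jar and the dropper bottle beside the unit undisturbed.

Things in the scene. Friction and masses are not known exactly. Their poses are not given: they have to be found in the camera images.
- curing_unit: White light-curing unit fixed on the bench, 170 deep (x) x 270 wide (y) mm. Origin: centre of its underside, at bench height; x points from its front (robot side) to its back, y to its left, z up. Left part (y -40 to 135 mm): chamber under the white lid, lid top flat at 96 mm height. Right part (y -135 to -39 mm): pod with the orange hatch, rim at 85 mm height.
- lid (a joint): Angle of the white lid (rad): 0 closed, grows as it is raised; 50 degrees is 0.873, stop at 1.75. About 0.35 kg; nothing holds it up at 50 degrees: it falls shut when let go. It hinges about the unit's y axis at its far edge.
- lid_handle (a point): Middle of the lid's round steel handle bar: 10 mm thick, straight for 98 mm along the unit's y, 33 mm free beneath it. Lid closed: x -65, y 48, z 134 mm in the unit's frame, i.e. 145 mm in front of and 44 mm above the lid hinge, about which it turns with the lid. The round bar can turn between finger pads.
- lid_hinge (a point): Point on the hinge axis of the lid (axis along the unit's y), at x 80, y 48, z 90 mm in the unit's frame.
- hatch (a joint): Angle of the orange hatch (rad): 0 shut and flush, grows as it opens; starts at 0.45 to 0.8. A light spring lifts it again unless the spring catch at its free front edge has clicked in: that takes about 5 to 8 N pressed down 45 to 50 mm from the hinge, fully down to 0. Once caught it stays below 0.03.
- hatch_hinge (a point): Point on the hinge axis of the orange hatch (axis along the unit's y), at its far edge: x 47, y -87, z 81 mm in the unit's frame.
- hatch_press (a point): Point on the upper face of the orange hatch on its centre line, 50 mm from its hinge. The hatch is a plate 80 mm long (from the hinge towards the front), 72 mm wide, 5 mm thick; shut, its upper face lies at 83.5 mm height and is met there by a rigid stop.
- cast_yellow: Bystander: yellow dental cast, 51x66x31 mm, origin at the centre of its underside.
- jar_red_lid: Bystander: white jar with a red lid, 65 mm wide, 46 mm high, origin at the centre of its underside.
- dropper: Bystander: small white dropper bottle with a blue tip, 33 mm wide, 80 mm high, origin at the centre of its underside.

How it is judged:
By the outcome, as a careful person would: the job done as asked, in the order asked, and still so for the second after the job is handed in, while the arm keeps its last pose, push and grip.
It also fails if it takes over 48 s, if anything falls off the work surface, if the arm or the gripper's body presses on something with over 40 N, if the wrist force passes 120 N, or if a joint passes its speed limit or range.

## Working session

There is one attempt and no reset: what is moved stays moved. The work goes in short steps, Python scripts to look and compute and a tool call to move; the robot and the scene stay as the last step left them, time stands still between calls to the robot, and variables do not carry over. Pictures are saved under pics/ and viewed, at most 10 in all, crops included, and the job is handed in when it is done.

Besides the shell and the picture viewer there is one more tool, called after "Call:" in YAML: its name, and indented under it one key for each argument. servo_tool: Moves the arm, as the interface text tells. Scaled input: -1 to 1 covers 250 mm each way for a shift and 2 pi rad each way for a turn. Its arguments: {"type":"object","properties":{"deltas":{"type":"array"},"newtons":{"type":"number"}},"required":["deltas"]}

```bash
mkdir -p pics; python3 - <<'E'
from plant import monitor, vision, manip, models
import cv2,numpy as np
s=monitor.state()
print({k:np.round(v,3).tolist() for k,v in s.items()}, manip.finger_overhang)
ims=[]
for c in ["scene","top"]:
    f=vision.grab_frame(c); ims.append(f["pixels"]); cv2.imwrite(f"pics/{c}0.png",f["pixels"])
    print(c,f["fx"],f["fy"],f["cx"],f["cy"],np.round(f["dist_coeffs"],4),np.round(f["pose"],4).tolist())
    for n in ["curing_unit","lid_handle","lid_hinge","hatch_hinge","hatch_press","cast_yellow","jar_red_lid","dropper"]:
        print(n,[(np.round(d["position"],1).tolist(),round(d["confidence"],2)) for d in models.landmark_of(f,n)[:2]])
E
```

```text
{'clock': 0.0, 'joints': [1.64, 0.041, 0.084, -0.0, -1.615, -0.334], 'qvel': [0.002, -0.001, 0.0, 0.0, -0.001, -0.0], 'effort': [0.0, -36.822, 34.742, 6.932, -0.005, 0.0], 'eef_pos': [0.157, 0.579, 0.238], 'orientation': [3.112, -0.414, -0.0], 'ft_force': [-0.358, -0.355, 0.406], 'moment': [-0.006, 0.028, -0.04], 'gripper_force': 0.0, 'grip_width': 0.086} 0.008
scene 518.266055400014 518.266055400014 280.1644477436411 216.97303325615434 [-0.0802  0.      0.      0.      0.    ] [[0.8303, -0.3981, 0.3899, 0.1456], [-0.5571, -0.6098, 0.5637, -0.2499], [0.0134, -0.6853, -0.7282, 0.8639], [0.0, 0.0, 0.0, 1.0]]
curing_unit [([256.5, 271.7], 0.9)]
lid_handle [([217.6, 242.8], 0.82)]
lid_hinge [([248.2, 207.2], 0.97)]
hatch_hinge [([307.5, 239.9], 0.66)]
hatch_press [([308.0, 237.8], 0.73)]
cast_yellow [([173.1, 232.7], 0.63)]
jar_red_lid [([193.7, 207.8], 0.62)]
dropper [([338.4, 329.1], 0.72)]
top 393.2947555554389 393.2947555554389 278.47612830863 213.5154533997086 [-0.025  0.     0.     0.     0.   ] [[-0.0208, -0.9825, 0.1852, 0.3985], [-0.9997, 0.018, -0.0168, 0.3505], [0.0131, -0.1855, -0.9826, 0.9696], [0.0, 0.0, 0.0, 1.0]]
curing_unit [([284.8, 248.4], 0.84)]
lid_handle [([287.3, 283.7], 0.75), ([187.8, 266.9], 0.39)]
lid_hinge [([249.9, 234.4], 0.86)]
hatch_hinge [([305.7, 207.3], 0.89), ([369.7, 228.0], 0.39)]
hatch_press [([316.3, 215.1], 0.96)]
cast_yellow [([203.8, 294.9], 0.97)]
jar_red_lid [([186.5, 265.0], 0.68)]
dropper [([365.1, 229.7], 0.75)]
```

View pics/scene0.png

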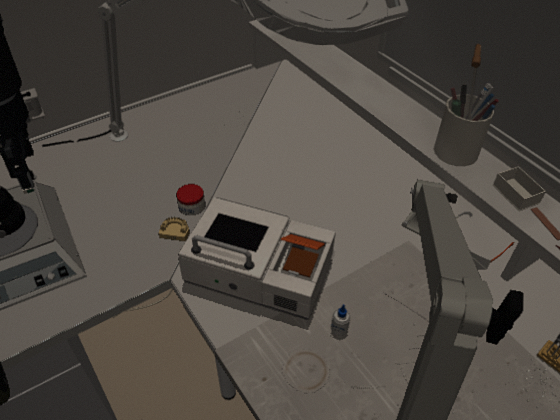

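View pics/top0.png

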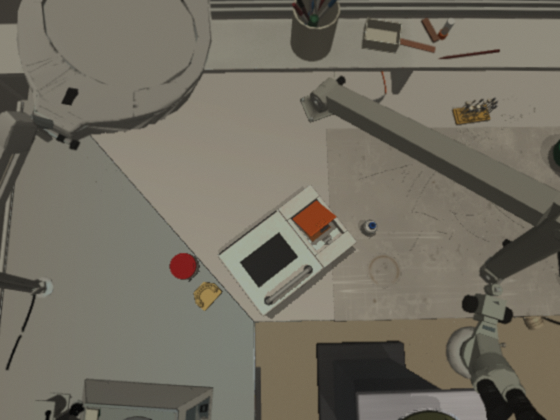

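```bash
cat > fit.py <<'E'
import numpy as np,cv2
from scipy.optimize import least_squares
from scipy.spatial.transform import Rotation as R
P=dict(curing_unit=(0,0,0),lid_handle=(-.065,.048,.134),lid_hinge=(.08,.048,.09),hatch_hinge=(.047,-.087,.081))
def unit(q,p): 
    c,s=np.cos(q[2]),np.sin(q[2]); return np.array([q[0]+c*p[0]-s*p[1],q[1]+s*p[0]+c*p[1],p[2]])
def hp(q): # press point, hatch angle q[3]
    a=q[3]; r=.05; t=.0025
    return (.047-r*np.cos(a)+t*np.sin(a),-.087,.081+r*np.sin(a)+t*np.cos(a))
def proj(f,p):
    T=np.linalg.inv(f["pose"]); K=np.array([[f["fx"],0,f["cx"]],[0,f["fy"],f["cy"]],[0,0,1]])
    return cv2.projectPoints(np.array([p],float),cv2.Rodrigues(T[:3,:3])[0],T[:3,3],K,np.array(f["dist_coeffs"]))[0].ravel()
def res(q,obs):
    out=[]
    for f,n,px,w in obs:
        p=hp(q) if n=="hatch_press" else P[n]
        out+=list((proj(f,unit(q,p))-px)*w)
    return np.array(out)
def fit(obs,q0=(.4,.4,0.6,.6)):
    best=None
    for yaw in np.arange(-3,3.2,.5):
        r=least_squares(res,[q0[0],q0[1],yaw,.6],args=(obs,),loss="soft_l1",f_scale=3.,bounds=([-1,-1,-4,0],[1.5,1.5,4,1]))
        if best is None or r.cost<best.cost: best=r
    return best
E
python3 - <<'E'
from plant import vision,models
from fit import *
obs=[];fr={}
for c in ["scene","top"]:
    f=fr[c]=vision.grab_frame(c)
    for n in list(P)+["hatch_press"]:
        d=models.landmark_of(f,n)
        if d: obs.append((f,n,np.array(d[0]["position"]),d[0]["confidence"]))
r=fit(obs);q=r.x;print(q,r.cost)
for o in obs: print(o[1],o[2],proj(o[0],unit(q,hp(q) if o[1]=="hatch_press" else P[o[1]]))-o[2])
E
```

```text
[0.48548278 0.31738802 0.6160769  0.90359621] 15.247872915238403
curing_unit [260.3 271.9] [-1.86271792 -1.90518474]
lid_handle [213.6 243. ] [5.98333411 1.17152603]
lid_hinge [248.4 207.1] [2.66864687 1.2397017 ]
hatch_hinge [307.1 240.3] [0.03028212 0.1025661 ]
hatch_press [305.4 237.8] [-2.08197802 -0.64024338]
curing_unit [283.6 250.9] [2.4066578  0.68234769]
lid_handle [288.3 283.5] [-0.08400999  0.89324445]
lid_hinge [248.5 232.7] [ 0.51787009 -0.64538608]
hatch_hinge [305.3 212.3] [-0.10664435 -2.7065443 ]
hatch_press [315.8 215.6] [-1.14263079  0.79318954]
```

The scene view shows the unit at about (255,265), with the handle at (222,252), the orange hatch standing open at (303,242), the jar at (190,195), the cast at (173,228) and the dropper at (342,318). The top view agrees: the handle is at (290,285) and the hatch at (315,220). The space above the unit is clear.

```bash
cat > go.py <<'E'
from plant import monitor
from fit import *
def Rt(yaw,tilt=0): # tool down, y along direction yaw (+pi); tilt about unit y leans the tool back over the lid
    y=-np.array([np.cos(yaw),np.sin(yaw),0]); z=np.array([0,0,-1.]); x=np.cross(y,z)
    return R.from_matrix(np.c_[x,y,z])
def delta(p,yaw):
    s=monitor.state(); r=R.from_rotvec(s["orientation"])
    d=r.inv().apply(np.array(p)-s["eef_pos"])/.25; t=(r.inv()*Rt(yaw)).as_rotvec()/(2*np.pi)
    print("shift",d.round(4),"turn",t.round(4),"pos",np.round(s["eef_pos"],4),"F",np.round(s["ft_force"],2),"w",round(float(s["grip_width"]),4))
E
python3 -c "
from go import *
delta([.30,.44,.28],.616)
delta([.40,.30,.30],.616)"
```

```text
shift [ 0.6976  0.3872 -0.1628] turn [ 0.     -0.      0.1098] pos [0.157  0.5791 0.2393] F [ 0.57 -0.32 -0.08] w 0.0853
shift [ 1.2302  0.823  -0.2428] turn [ 0.     -0.      0.1098] pos [0.157  0.5791 0.2393] F [ 0.57 -0.32 -0.08] w 0.0853
```

Call:
servo_tool:
  deltas:
    - [[0.7, 0.4, -0.16], [0, 0, 0.11], -1]
    - [[0.7, 0.4, -0.16], [0, 0, 0.11], -1]
    - [[0.7, 0.4, -0.16], [0, 0, 0.11], -1]
    - [[0.99, 0.64, -0.22], [0, 0, 0.11], -1]
    - [[0.99, 0.64, -0.22], [0, 0, 0.11], -1]
    - [[0.99, 0.64, -0.22], [0, 0, 0.11], -1]
  newtons: 40

```text
clock: 2.25
eef_pos: [0.3558, 0.3578, 0.2961]
orientation: [-2.784, 1.449, -0.001]
ft_force: [-0.4, 0.2, 0.2]
grip_width: 0.0
gripper_force: 0.0
```

```bash
cat > look.py <<'E'
from plant import vision,models
from go import *
def look(cams,save=None):
    obs=[]
    for c in cams:
        f=vision.grab_frame(c)
        if save and c=="wrist": cv2.imwrite(f"pics/{save}.png",f["pixels"])
        for n in list(P)+["hatch_press"]:
            d=models.landmark_of(f,n)
            if d and d[0]["confidence"]>.4: obs.append((f,n,np.array(d[0]["position"]),d[0]["confidence"]))
    r=fit(obs);q=r.x;print("q",q.round(4),"cost",r.cost)
    for o in obs: print(o[1],o[2].round(),(proj(o[0],unit(q,hp(q) if o[1]=="hatch_press" else P[o[1]]))-o[2]).round(1),round(o[3],2))
    return q
E
python3 -c "
from look import *
q=look(['wrist','wrist'],'w1')
q=look(['wrist','top','scene'])
delta(unit(q,(0,-.087,.25)),q[2])"
```

```text
q [0.4858 0.32   0.6199 0.6   ] cost 4.8712134234984905
curing_unit [212.  80.] [-0.6  2. ] 0.6
lid_handle [256. 130.] [1.9 0.7] 0.88
lid_hinge [120. 127.] [-0.6  1.5] 0.61
curing_unit [212.  80.] [-2.  -1.1] 0.7
lid_handle [256. 128.] [-0.  -0.6] 0.8
lid_hinge [117. 126.] [-0.6 -1.6] 0.71
q [0.4861 0.3197 0.6321 0.7865] cost 26.63891423333431
curing_unit [209.  79.] [1.  0.4] 0.67
lid_handle [256. 128.] [ 1.4 -2.2] 0.57
lid_hinge [119. 128.] [-1.8 -1.7] 0.78
curing_unit [287. 247.] [-1.5  4.7] 0.96
lid_handle [287. 283.] [0.6 1.5] 0.61
lid_hinge [250. 232.] [-2.1 -0.1] 0.93
hatch_hinge [306. 208.] [-1.9  1. ] 0.75
hatch_press [315. 218.] [-0.6 -0.4] 0.6
lid_handle [218. 242.] [2.  1.7] 0.94
lid_hinge [247. 208.] [ 2.6 -0.9] 0.84
hatch_hinge [306. 239.] [0.3 0.2] 0.84
hatch_press [307. 239.] [-4.5 -0.5] 0.94
shift [ 0.7839 -0.345   0.1772] turn [ 0.     -0.     -0.0028] pos [0.354  0.3599 0.2943] F [-0.47  0.25  0.66] w 0.0001
```

View pics/w1.png

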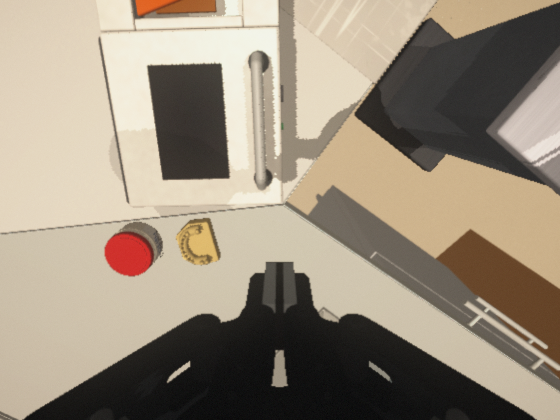

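The wrist view shows the handle bar running straight down at column 258, rows 60–185. The hatch is at the top edge, and the cast (197,243) and jar (130,253) are clear of the path. Next I move over the hatch.

Call:
servo_tool:
  deltas:
    - [[0.26, -0.115, 0.05], [0, 0, -0.003], -1]
    - [[0.52, -0.23, 0.11], [0, 0, -0.003], -1]
    - [[0.78, -0.345, 0.17], [0, 0, -0.003], -1]
    - [[0.78, -0.345, 0.25], [0, 0, -0.003], -1]
    - [[0.78, -0.345, 0.25], [0, 0, -0.003], -1]

```text
clock: 4.38
eef_pos: [0.5374, 0.2485, 0.2282]
orientation: [2.796, -1.421, -0.004]
ft_force: [-0.4, 0.1, -0.1]
grip_width: 0.0
gripper_force: 0.0
```

```bash
python3 -c "
from look import *
q=look(['wrist','top','scene'],'w2')
delta(unit(q,(0,-.087,.1)),q[2])"
```

```text
q [0.4836 0.3139 0.5263 1.    ] cost 484.5417650649951
hatch_hinge [352.  77.] [-110.2  113.9] 0.72
hatch_press [265. 213.] [ 2.6 -3.7] 0.76
curing_unit [259. 274.] [-0.  -2.6] 0.92
lid_handle [219. 242.] [-1.2  1.4] 0.7
lid_hinge [250. 207.] [4.7 2.4] 0.62
hatch_hinge [309. 241.] [-1.   4.4] 0.63
hatch_press [304. 237.] [-0.3  2.3] 0.77
shift [0.0147 0.0588 0.527 ] turn [ 0.     -0.      0.0171] pos [0.537  0.2503 0.2318] F [0.55 0.32 0.71] w -0.0002
```

View pics/w2.png

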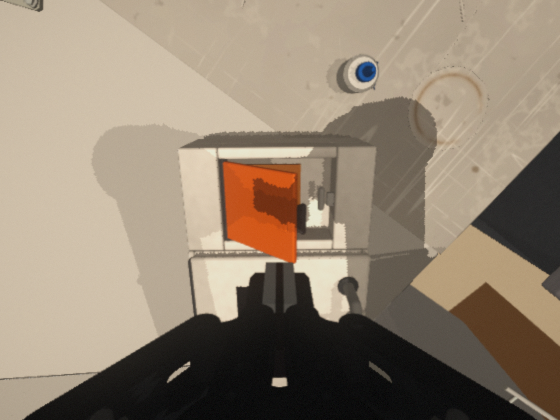

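The wrist view shows the pod rim corners at (180,148) and (374,147), the hatch hinge side at column 222, rows 160–240, and the free edge at (297,172–262). The dropper at (362,72) is clear. The networks were off in this frame, so I fit the visible corners instead.

```bash
python3 -c "
from look import *
f=vision.grab_frame('wrist')
o=[((.085,-.135,.085),(180,148)),((-.085,-.135,.085),(374,147)),((.047,-.051,.083),(225,240)),((.047,-.123,.083),(221,160))]
q0=[.486,.3195,.625]
for p,x in o: print((proj(f,unit(q0,p))-x).round(1))
r=least_squares(lambda q:np.concatenate([proj(f,unit(q,p))-x for p,x in o]),q0,loss='soft_l1',f_scale=3);print(r.x.round(4),r.fun.round(1))
def cor(a,s=.08,w=.036): return [(.047-s*np.cos(a),-.087+v,.0835+s*np.sin(a)) for v in(-w,w)]
for a in(.5,.6,.7,.8): print(a,[proj(f,unit(r.x,c)).round() for c in cor(a)])
delta(unit(q0,(0,-.087,.1)),q0[2])
"
```

```text
[ 0.8 -5.2]
[ 5.4 -2.5]
[ 4.5 -6.8]
[ 5.1 -3.2]
[0.4861 0.324  0.6347] [-3.4 -0.   0.4  0.7  1.3 -2.9  0.9  1.4]
0.5 [array([305., 170.]), array([303., 255.])]
0.6 [array([301., 172.]), array([299., 259.])]
0.7 [array([294., 174.]), array([293., 263.])]
0.8 [array([287., 176.]), array([286., 266.])]
shift [0.0041 0.0032 0.527 ] turn [ 0.     -0.      0.0014] pos [0.537  0.2503 0.2317] F [ 0.51 -0.52  0.45] w -0.0004
```

Call:
servo_tool:
  deltas:
    - [[0.005, 0.005, 0.12], [0, 0, 0.001], -1]
    - [[0.005, 0.005, 0.24], [0, 0, 0.001], -1]
    - [[0.005, 0.005, 0.34], [0, 0, 0.001], -1]
    - [[0.005, 0.005, 0.42], [0, 0, 0.001], -1]
    - [[0.005, 0.005, 0.48], [0, 0, 0.001], -1]
    - [[0.005, 0.005, 0.53], [0, 0, 0.001], -1]
    - [[0.005, 0.005, 0.53], [0, 0, 0.001], -1]

```text
clock: 6.2
eef_pos: [0.5364, 0.2484, 0.0985]
orientation: [2.798, -1.427, -0.001]
ft_force: [-0.3, 0.1, 0.5]
grip_width: -0.0
gripper_force: 0.2
```

Call:
servo_tool:
  deltas:
    - [[0, 0, 0.012], [0, 0, 0], -1]
    - [[0, 0, 0.024], [0, 0, 0], -1]
    - [[0, 0, 0.032], [0, 0, 0], -1]
    - [[0, 0, 0.032], [0, 0, 0], -1]

```text
clock: 6.7
eef_pos: [0.5369, 0.2488, 0.0916]
orientation: [-2.798, 1.427, -0.001]
ft_force: [0.1, 0.3, 2.6]
grip_width: 0.0001
gripper_force: 0.8
```

Call:
servo_tool:
  deltas:
    - [[0, 0, 0.008], [0, 0, 0], -1]
    - [[0, 0, 0.012], [0, 0, 0], -1]
    - [[0, 0, 0.012], [0, 0, 0], -1]

```text
clock: 7.08
eef_pos: [0.537, 0.2488, 0.0912]
orientation: [-2.798, 1.426, -0.002]
ft_force: [-5.9, -1.8, 13.8]
grip_width: -0.0
gripper_force: 6.8
```

Call:
servo_tool:
  deltas:
    - [[0, 0, 0.018], [0, 0, 0], -1]
    - [[0, 0, 0.018], [0, 0, 0], -1]
    - [[0, 0, -0.1], [0, 0, 0], -1]
    - [[0, 0, -0.3], [0, 0, 0], -1]
    - [[0, 0, -0.5], [0, 0, 0], -1]
    - [[0, 0, -0.5], [0, 0, 0], -1]

```text
clock: 7.82
eef_pos: [0.5383, 0.2494, 0.2186]
orientation: [-2.792, 1.424, -0.007]
ft_force: [-0.1, 0.7, -0.7]
grip_width: 0.0005
gripper_force: 0.0
```

```bash
python3 -c "
from look import *
f=vision.grab_frame('wrist'); cv2.imwrite('pics/w3.png',f['pixels'])
q=[.486,.322,.63]
delta(unit(q,(-.065,.048,.25)),q[2])
for c in [(-.033,-.051,.0835),(-.033,-.123,.0835),(.047,-.051,.0835),(.047,-.123,.0835)]: print(proj(f,unit(q,c)).round())"
```

```text
shift [-0.5477  0.2551 -0.1394] turn [-0.0006  0.0001 -0.0004] pos [0.5373 0.2492 0.2153] F [-0.78  1.29 -0.79] w 0.0003
[316. 243.]
[319. 164.]
[228. 243.]
[223. 164.]
```

View pics/w3.png

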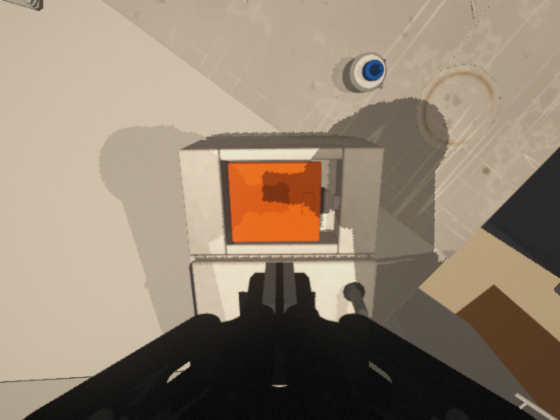

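The hatch is now flush, with its corners at (321,163) and (320,243), matching the shut prediction. Next is the handle. I stop slightly to the left of it so the camera sees the bar.

Call:
servo_tool:
  deltas:
    - [[-0.2, 0.09, -0.18], [0, 0, 0], 1]
    - [[-0.4, 0.18, -0.18], [0, 0, 0], 1]
    - [[-0.6, 0.255, -0.16], [0, 0, 0], 1]
    - [[-0.8, 0.255, -0.14], [0, 0, 0], 1]
    - [[-0.8, 0.255, -0.14], [0, 0, 0], 1]
    - [[-0.8, 0.255, -0.14], [0, 0, 0], 1]

```text
clock: 8.62
eef_pos: [0.3675, 0.3729, 0.2472]
orientation: [2.797, -1.426, 0.0]
ft_force: [0.1, -0.1, 0.5]
grip_width: 0.0855
gripper_force: 0.0
```

```bash
python3 -c "
from look import *
f=vision.grab_frame('wrist'); cv2.imwrite('pics/w4.png',f['pixels'])
q=[.486,.322,.63]
delta(unit(q,(-.065,.048,.134)),q[2])
for c in [(-.065,-.001,.134),(-.065,.048,.134),(-.065,.097,.134)]: print(proj(f,unit(q,c)).round(1))
for n in ['lid_handle']: print(models.landmark_of(f,n))"
```

```text
shift [ 0.2492 -0.0037  0.4543] turn [ 0.0002 -0.0001 -0.0005] pos [0.368  0.3725 0.2475] F [-0.75  1.05  0.1 ] w 0.085
[276.9  58.4]
[277.2 130.4]
[277.4 194. ]
[{'position': [276.5, 128.0], 'confidence': 0.85}]
```

View pics/w4.png

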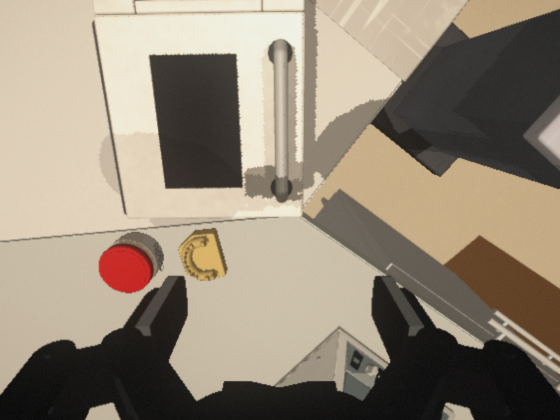

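The bar is vertical at column 281, rows 50–190, centred on the finger midline at column 280. The cast (203,255) and jar (127,268) lie behind the path. I go sideways, then down.

Call:
servo_tool:
  deltas:
    - [[0.13, 0.004, 0], [0, 0, 0], 1]
    - [[0.25, 0.004, 0.1], [0, 0, 0], 1]
    - [[0.25, 0.004, 0.25], [0, 0, 0], 1]
    - [[0.25, 0.004, 0.38], [0, 0, 0], 1]
    - [[0.25, 0.004, 0.46], [0, 0, 0], 1]
    - [[0.25, 0.004, 0.505], [0, 0, 0], 1]
    - [[0.25, 0.004, 0.505], [0, 0, 0], 1]

```text
clock: 9.6
eef_pos: [0.4037, 0.3217, 0.122]
orientation: [2.798, -1.428, 0.0]
ft_force: [0.0, 0.4, 0.1]
grip_width: 0.0854
gripper_force: 0.0
```

Call:
servo_tool:
  deltas:
    - [[0, 0, 0], [0, 0, 0], -0.5]
    - [[0, 0, 0], [0, 0, 0], -1]
    - [[0, 0, 0], [0, 0, 0], -1]
    - [[0, 0, 0], [0, 0, 0], -1]
    - [[0, 0, 0], [0, 0, 0], -1]
    - [[0, 0, 0], [0, 0, 0], -1]
  newtons: 60

```text
clock: 10.35
eef_pos: [0.4032, 0.3217, 0.1223]
orientation: [2.798, -1.427, -0.0]
ft_force: [-5.1, -1.9, 4.3]
grip_width: 0.0079
gripper_force: 58.5
```

Call:
servo_tool:
  deltas:
    - [[0, -0.008, -0.025], [0, 0, 0], -1]
    - [[0, -0.0175, -0.05], [0, 0, 0], -1]
    - [[0, -0.028, -0.074], [0, 0, 0], -1]
    - [[0, -0.039, -0.098], [0, 0, 0], -1]
    - [[0, -0.052, -0.121], [0, 0, 0], -1]
    - [[0, -0.065, -0.144], [0, 0, 0], -1]
    - [[0, -0.08, -0.166], [0, 0, 0], -1]
    - [[0, -0.095, -0.188], [0, 0, 0], -1]
    - [[0, -0.095, -0.188], [0, 0, 0], -1]

```text
clock: 11.48
eef_pos: [0.4218, 0.3355, 0.1699]
orientation: [2.797, -1.426, -0.002]
ft_force: [-11.5, -4.6, 5.5]
grip_width: 0.0079
gripper_force: 58.5
```

Call:
servo_tool:
  deltas:
    - [[0, -0.01, -0.021], [0, 0, 0], -1]
    - [[0, -0.024, -0.041], [0, 0, 0], -1]
    - [[0, -0.042, -0.06], [0, 0, 0], -1]
    - [[0, -0.061, -0.079], [0, 0, 0], -1]
    - [[0, -0.08, -0.096], [0, 0, 0], -1]
    - [[0, -0.101, -0.113], [0, 0, 0], -1]
    - [[0, -0.122, -0.129], [0, 0, 0], -1]
    - [[0, -0.144, -0.144], [0, 0, 0], -1]
    - [[0, -0.166, -0.158], [0, 0, 0], -1]
    - [[0, -0.19, -0.171], [0, 0, 0], -1]
    - [[0, -0.213, -0.183], [0, 0, 0], -1]
    - [[0, -0.237, -0.194], [0, 0, 0], -1]
    - [[0, -0.237, -0.194], [0, 0, 0], -1]
    - [[0, -0.237, -0.194], [0, 0, 0], -1]

```text
clock: 13.22
eef_pos: [0.4706, 0.3716, 0.2204]
orientation: [-2.797, 1.425, -0.0]
ft_force: [-11.0, 0.0, 8.5]
grip_width: 0.0077
gripper_force: 58.7
```

```bash
python3 -c "
from look import *
s=monitor.state(); print(s['eef_pos'],s['ft_force'],s['moment'],s['grip_width'],s['gripper_force'])
ims=[vision.grab_frame(c) for c in ('scene','wrist')]
cv2.imwrite('pics/s5.png',cv2.resize(ims[0]['pixels'][150:350,130:380],None,fx=3,fy=3))
cv2.imwrite('pics/w5.png',ims[1]['pixels'])
q=[.486,.322,.63]
def rot(a,p):
    x,z=-(p[0]-.08),p[2]-.09; return (.08-(x*np.cos(a)-z*np.sin(a)),p[1],.09+x*np.sin(a)+z*np.cos(a))
for a in (.80,.873,.95):
    print(a,[((proj(ims[0],unit(q,rot(a,p)))-[130,150])*3).round() for p in [(-.085,.135,.096),(-.085,-.04,.096),(-.065,.048,.134)]])
g=s['eef_pos']-R.from_rotvec(s['orientation']).apply([0,0,.011]); d=g-unit(q,(.08,.048,.09)); c=np.array([np.cos(q[2]),np.sin(q[2]),0])
print('radius',np.hypot(d@c,d[2]),'angle deg',np.degrees(np.arctan2(d[2],-d@c))-16.88)
"
```

```text
[0.47056681 0.37160819 0.22040437] [-10.97858238   0.03780861   8.49214247] [-0.0042667   3.79691262  0.06803373] 0.007703366637329015 58.68787229061127
0.8 [array([150., 115.]), array([420., 189.]), array([308.,  92.])]
0.873 [array([156.,  96.]), array([426., 169.]), array([314.,  76.])]
0.95 [array([162.,  76.]), array([432., 148.]), array([321.,  59.])]
radius 0.15491546780509294 angle deg 49.01292508792446
```

View pics/s5.png

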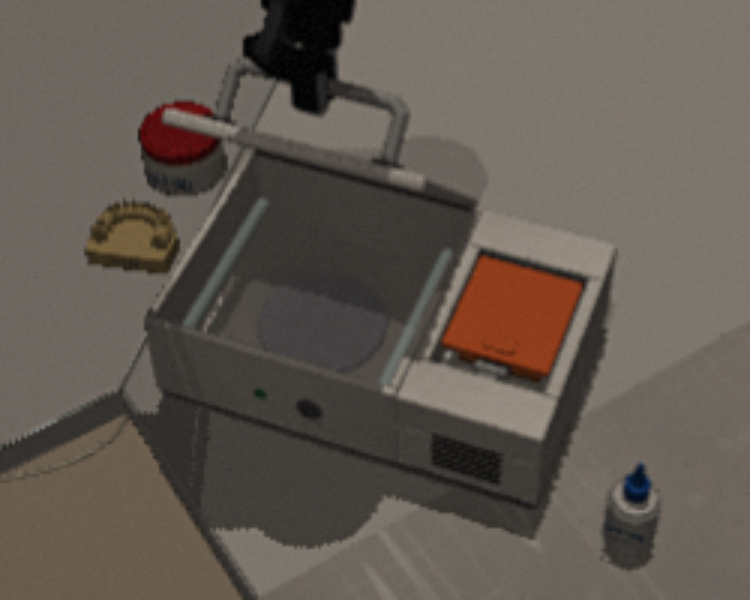

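View pics/w5.png

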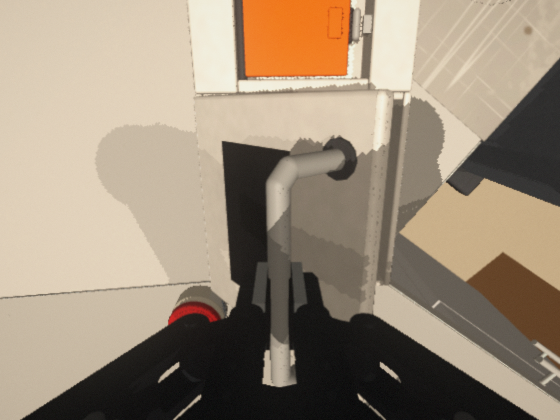

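The scene view shows the lid held by the bar in the pads, the hatch still flush, and the cast, jar and dropper where they were. The lid's front corners are at crop pixels (165,115) and (425,180). I refine the lid angle from both views.

```bash
python3 -c "
from look import *
fs=vision.grab_frame('scene'); fw=vision.grab_frame('wrist')
def rot(a,p):
    x,z=-(p[0]-.08),p[2]-.09; return (.08-(x*np.cos(a)-z*np.sin(a)),p[1],.09+x*np.sin(a)+z*np.cos(a))
C=lambda u,v:np.array([130+u/3,150+v/3])
st=[(fs,(-.085,-.135,.085),C(545,438)),(fs,(.085,-.135,.085),C(615,244)),(fs,(.047,-.051,.0835),C(484,255)),(fs,(.047,-.123,.0835),C(584,281))]
wr=[(fw,(.047,-.051,.0835),np.array([243,78])),(fw,(-.033,-.051,.0835),np.array([349,76]))]
li=[(-.085,.135,.096),(-.085,-.04,.096)]
lo=[C(163,112),C(425,178)]
# scene-only unit pose (absorbs calibration), then lid angle
for name,S in (('scene',st),('wrist',wr)):
    r=least_squares(lambda q:np.r_[np.concatenate([proj(f,unit(q,p))-x for f,p,x in S]),(np.array(q)-[.486,.322,.63])*[200,200,300]],[.486,.322,.63]); q=r.x; print(name,q.round(4),r.fun.round(1))
    if name=='scene':
        for a in np.radians([44,47,50,53]): print(np.degrees(a).round(),[(proj(fs,unit(q,rot(a,p)))-x).round(1) for p,x in zip(li,lo)],(proj(fs,unit(q,rot(a,(-.065,.048,.134))))-[130,150])*3)
    else:
        for a in np.radians([44,47,50,53]): print(np.degrees(a).round(),[proj(fw,unit(q,rot(a,p))).round() for p in [(-.085,-.04,.096),(-.065,-.001,.134),(-.065,.02,.134)]])
    g=np.array([.47057,.3716,.2314]); d=g-unit(q,(.08,.048,.09)); c=np.array([np.cos(q[2]),np.sin(q[2]),0])
    print('radius',np.hypot(d@c,d[2]),'deg',np.degrees(np.arctan2(d[2],-d@c))-16.88)
"
```

```text
scene [0.4872 0.3175 0.631 ] [-1.1  0.9  1.2 -0.2 -0.6 -1.1  0.4 -0.2  0.2 -0.9  0.3]
44.0 [array([-3.2,  5.2]), array([-0.4,  8. ])] [310.98675766 102.88942065]
47.0 [array([-2. ,  0.6]), array([0.9, 3.2])] [315.33633209  90.97210871]
50.0 [array([-0.7, -4. ]), array([ 2.3, -1.6])] [319.81856011  79.37143498]
53.0 [array([ 0.8, -8.5]), array([ 3.7, -6.3])] [324.41453905  68.13120148]
radius 0.15419270737249385 deg 49.61629541441832
wrist [0.4837 0.3192 0.631 ] [ 1.4 -0.9 -1.5  0.8 -0.5 -0.6  0.3]
44.0 [array([408.,  84.]), array([311., 182.]), array([310., 229.])]
47.0 [array([398.,  84.]), array([295., 185.]), array([294., 232.])]
50.0 [array([385.,  83.]), array([277., 187.]), array([277., 235.])]
53.0 [array([371.,  82.]), array([258., 189.]), array([259., 238.])]
radius 0.15348632674742052 deg 50.23020536656638
```

The estimates put the lid at 49–50°. I'll nudge it up about half a degree and hold to check that it is steady.

Call:
servo_tool:
  deltas:
    - [[0, -0.005, -0.002], [0, 0, 0], -1]
    - [[0, -0.005, -0.002], [0, 0, 0], -1]
    - [[0, -0.005, -0.002], [0, 0, 0], -1]
    - [[0, -0.005, -0.002], [0, 0, 0], -1]
    - [[0, -0.005, -0.002], [0, 0, 0], -1]
    - [[0, -0.005, -0.002], [0, 0, 0], -1]

```text
clock: 14.18
eef_pos: [0.472, 0.3726, 0.2216]
orientation: [-2.795, 1.424, -0.001]
ft_force: [-9.5, 1.5, 10.0]
grip_width: 0.0076
gripper_force: 58.8
```

```bash
python3 -c "
from plant import manip
print(manip.job_done())"
```

```text
the job is handed in; nothing more can be done
None
```

The job is handed in at about 14 s: the hatch is pressed shut and stayed flush on its own, the lid is held in the grip at about 50° (estimates ranged from 47° to 50° before a final half-degree raise), and the cast, jar and dropper were not touched.

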